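Seat a bearing block in a drilling fixture and swing the hold-down strap over it

ROBOT

A 6-joint arm with a two-finger parallel gripper is mounted at the origin on the work surface. World frame = base frame: x ahead of the robot, y to its left, z up, the work surface at z = 0. Lengths are in m, angles in rad, forces in N, time in s.
With the tool pointing down it reaches from about 0.375 to 0.9 m from the base axis. Payload 3.1 kg.
Tool frame: the origin (TCP) lies on the centre line of the jaws, within the pads' length; the fingertips stand manip.finger_overhang ahead of it and the grasp point (between the pads) lies 11 mm behind it (manip.finger_overhang is the distance from the TCP to the fingertips, in m); y points along the fingers, z is the direction in which the jaws open and shut, and the axes are right-handed (so a half turn about y gives the same grasp; the last joint's range is limited). The gripper opens to 85 mm and grips with 20 to 120 N. Pads are 22 mm wide; open, the fingers measure 114 mm over their backs; the gripper's body (76 mm by 85 mm) begins 54 mm behind the grasp point. The pads swing forward as they close: fully open they stand 13 mm farther back than shut.
Start: joints at [-1.286, 0.527, 1.433, -0, 1.181, -0.178], TCP at [0.279, -0.559, 0.218] pointing down, gripper open.
Joint ranges: [-3.08, 3.08], [-0.75, 2.2], [0.22, 2.44], [-1.43, 4.57], [0, 2.65], [-2.85, 2.85]. Speed limits (rad/s): [2.79, 2.79, 3.14, 3.14, 3.14, 3.14].

INTERFACE

Orientations are given as a unit quaternion [x, y, z, w].
In Python, from station import manip gives the robot as it stands.
- The arm moves only by the tool send_rows, never from a script. Its argument "plan" is a list of rows, each an object with "linear": the shift along the tool's x, y, z in units of 30 mm (1.0 is 30 mm), a list of three; "roll": the turn about the tool's y in units of 6 degrees (1.0 is 6 degrees). In form: [{"linear": [tx, ty, tz], "roll": roll}, ...]. A call has exactly 5 rows; each row shifts and turns the commanded pose from where the row before left it, along the tool's axes as they then stand; what a row does not reach is not made up. A row lasts 1/8 s, in which the tool goes at most 62.5 mm and 10.7 degrees, less where a joint would pass 70% of its speed; a pose out of reach is approached as far as the arm can. A call is refused whole if a number of a shift passes 1 or a number of a turn 1, either way. A call with a gripper value outside its range is refused whole. "claw" is the finger opening in mm, from 0 to 85.4, set as the call begins (left out, the last holds). The fingers move at their own pace and stop on an object; "force" is the grip in N (left out, the last holds). Time passes only in rows, so rows that do not move let the fingers close, or fill a call up. It gives the time, the measured TCP pose, the force and the opening at its end, in the units of the state.
- manip.sense(): the state, without advancing time (a new reading comes with each control period).
- manip.snapshot(name): name is "side" or "top"; returns the picture (400x640x3 uint8, blue, green, red); there is no depth.
- manip.get_calibration(name): a dict with "fovy" (degrees; the focal length in pixels is half the picture's height over the tangent of half this angle, whatever the lens; pixels are square), "cx", "cy" (the principal point, pixels), "cam_to_world" (4x4, takes a point from camera to world coordinates). Camera axes: x right, y down, z forward; pixel columns grow to the right and rows downward; lengths in m; the calibration is good to about 2 mm. A picture is of the moment at which its call begins. get_calibration takes no time and is no camera call.
- manip.sign_off(): hands the job in, once; it reports no verdict.
Trained networks look in the newest picture that a camera, given by its name, has taken for a name from the list of things; names that differ only in an ending like _2 or _b are one class to them, and where a whole thing is asked for, a point or a joint stands for the part that bears it (a point fixed in the world has none). Each returns a list of dicts, best first, with "p" (0 to 1); they miss things now and then, are a little off and sometimes report something else, mostly with a low value. They report only what shows in the picture. A call takes as long as a camera call.
- manip.look_for(camera, query): "extent" ([left, top, right, bottom] in pixels, round what is visible of it).
The state is a dict: "t": time; "q": joint angles; "qd": joint speeds; "tau": joint torques, N m; "tcp_pos": TCP position; "tool_rot": TCP orientation; "force": force on the tool from outside, world axes, zero at the start; "ft_torque": the same for the moment, N m; "finger_gap": opening from 0.0 (shut) to 1.0 (fully open).
Only numpy, scipy, OpenCV 4.12 (cv2) and the standard library are available. Lean on these libraries where they do the work, as an engineer would, in place of code of your own. Each camera call takes 0.05 s, during which the arm holds its last target.

TASK

With the fingertips only, push the aluminium block along the fixture plate until it sits square and snug against both the long fence and the blue end stop; then push the red handle to swing the hold-down strap over the block until the strap comes to its stop. Do not pick the block up or tip it, and leave the socket, the bolt, the oil bottle and the jar where they stand. Finish with the block still snug in its corner.

Things in the scene. Friction and masses are not known exactly. Their poses are not given: they have to be found in the camera images.
- fixture: Dark steel fixture plate fixed to the bench, 220 (its x) x 340 (its y) x 12 mm thick; origin at the centre of its underside, z up. On it an aluminium fence runs along the plate's y, 300 mm long, 20 mm thick, 20 mm high above the plate; the fence's inner face, which looks to the plate's -x (the robot's side), is the plane x = +65 mm of the plate's frame. So the block touches the fence when its origin is at x = +40 mm of the plate's frame.
- stop: Blue end stop fixed on the plate beside the fence, at a place along it that differs each time; same yaw as the plate, its origin at x = +40 mm of the plate's frame. 50 (x) x 60 (y) x 24 mm high; origin at the centre of its underside, on the plate's top. Its stop face looks to its +y and is the plane y = +30 mm of its frame; the block touches it when the block's origin is at y = +75 mm of its frame. On it stands the pivot of the hold-down strap.
- block: Loose aluminium bearing block with a round dark bore on its top, 50 (x) x 90 (y) x 32 mm high, about 0.35 kg, lying flat on the plate between fence and robot, on the stop's +y side, a little askew; origin at the centre of its underside. Its long side (parallel to its y) goes against the fence, its short end at its -y against the stop.
- strap (a joint): Angle of the steel hold-down strap about its vertical pivot, rad. 0: fully closed, at its hard stop, pointing along the stop's +y over the seated block. It grows as the strap swings open, anticlockwise seen from above: at 1.57 it points to the stop's -x (towards the robot), at 2.9 nearly to -y (other hard stop). It starts parked open at 1.9 to 2.6. It has friction only (about 1 N at the handle moves it) and stays where it is left.
- strap_pivot (a point): Point on the strap's vertical pivot axis, 38 mm above the plate's top, at the height of the strap's underside (the seated block's top is 6 mm below it). The strap is a flat steel bar 18 mm wide, 8 mm thick and 85 mm long from the pivot.
- strap_handle (a point): Middle height of the red upright handle pin on the strap, 75 mm from the pivot axis: round, 16 mm diameter, 40 mm tall, standing on the strap's upper face; this point is 66 mm above the plate's top (the pin reaches from 46 to 86 mm above the plate).
- socket: Steel wrench socket, 26 mm diameter, 38 mm tall, standing on the plate's near corner on the stop's side; origin at the centre of its underside. Bystander.
- bolt: Dark steel hex bolt standing on its head on the bench beside the fixture, head 30 mm across, 72 mm tall; origin at the centre of its underside. Bystander.
- oil: Yellow plastic oil bottle with a red cap on the bench beside the fixture, 48 mm diameter, 110 mm tall; origin at the centre of its underside. Bystander.
- jar: White plastic jar with a black lid on the bench beside the fixture, 60 mm diameter, 60 mm tall; origin at the centre of its underside. Bystander.

How it is judged:
By the outcome, as a careful person would: the job done as asked, in the order asked, and still so for the second after the job is handed in, with the robot touching nothing.
It also fails if it takes over 61 s, if anything falls off the work surface, if the arm or the gripper's body presses on something with over 40 N, if the wrist force passes 120 N, or if a joint passes its speed limit or range.

## Working session

There is one attempt and no reset: what is moved stays moved. The work goes in short steps, Python scripts to look and compute and a tool call to move; the robot and the scene stay as the last step left them, time stands still between calls to the robot, and variables do not carry over. Pictures are saved under pics/ and viewed, and the job is handed in when it is done.

Besides the shell and the picture viewer there is one more tool, called after "Call:" as name(argument=value, ...) on one line, values as JSON. send_rows: Moves the arm, as the interface text tells. Its arguments: {"type":"object","properties":{"plan":{"type":"array"},"claw":{"type":"number"},"force":{"type":"number"}},"required":["plan"]}

```bash
mkdir -p pics; ls
python3 - <<'E'
from station import manip
import cv2,numpy as np
s=manip.sense();print({k:np.round(v,4).tolist() for k,v in s.items()});print(manip.finger_overhang)
for n in("side","top"):
    im=manip.snapshot(n);cv2.imwrite(f"pics/{n}0.png",im)
    c=manip.get_calibration(n);print(n,c)
    for q in("fixture","stop","block","strap","strap_handle","socket","bolt","oil","jar"):
        print(q,[(np.round(d["extent"]).tolist(),round(d["p"],2)) for d in manip.look_for(n,q)[:2]])
E
```

```text
pics
{'t': 0.0, 'q': [-1.2865, 0.5285, 1.4339, -0.0, 1.1814, -0.1785], 'qd': [-0.0014, -0.0001, 0.0003, 0.0016, -0.0013, 0.001], 'tau': [-0.0002, -44.2347, -17.803, -0.0002, 0.0083, -0.0], 'tcp_pos': [0.2788, -0.5585, 0.2167], 'tool_rot': [-0.1622, 0.689, -0.6875, 0.1621], 'force': [-0.2908, 0.2771, -0.3499], 'ft_torque': [0.0006, -0.0015, 0.0093], 'finger_gap': 1.0004}
0.008
side {'fovy': 43.20202745470133, 'cx': 314.4929655188769, 'cy': 204.07435274556676, 'cam_to_world': array([[-0.99789821, -0.03581158,  0.05400647,  0.43915051],
       [-0.06420195,  0.65944015, -0.74901055,  0.92223048],
       [-0.00879078, -0.7509036 , -0.66035331,  0.91282458],
       [ 0.        ,  0.        ,  0.        ,  1.        ]])}
fixture [([245.0, 189.0, 340.0, 289.0], 0.96)]
stop [([273.0, 170.0, 306.0, 216.0], 0.82)]
block [([276.0, 218.0, 302.0, 251.0], 0.72)]
strap [([276.0, 171.0, 304.0, 199.0], 0.59), ([271.0, 168.0, 310.0, 216.0], 0.31)]
strap_handle [([295.0, 141.0, 318.0, 167.0], 0.48)]
socket []
bolt [([246.0, 189.0, 339.0, 286.0], 0.69)]
oil [([330.0, 305.0, 354.0, 350.0], 0.78), ([276.0
[... 160 characters left out ...]
to_world': array([[-0.01431136, -0.99777276,  0.06515146,  0.42701001],
       [-0.9996896 ,  0.01294906, -0.0212842 ,  0.01989642],
       [ 0.02039315, -0.06543584, -0.99764837,  1.34986205],
       [ 0.        ,  0.        ,  0.        ,  1.        ]])}
fixture [([253.0, 140.0, 389.0, 228.0], 0.6)]
stop [([344.0, 157.0, 388.0, 190.0], 0.9)]
block [([294.0, 165.0, 334.0, 194.0], 0.86)]
strap [([350.0, 158.0, 382.0, 189.0], 0.81)]
strap_handle [([351.0, 159.0, 384.0, 188.0], 0.6)]
socket [([372.0, 212.0, 384.0, 222.0], 0.42)]
bolt [([182.0, 148.0, 196.0, 163.0], 0.73)]
oil [([191.0, 225.0, 214.0, 246.0], 0.72), ([348.0, 161.0, 383.0, 189.0], 0.54)]
jar [([427.0, 172.0, 458.0, 198.0], 0.61)]
```

Run:
```python
import cv2
a=cv2.imread("pics/top0.png")[110:270,170:470];cv2.imwrite("pics/top0c.png",cv2.resize(a,(750,400),interpolation=cv2.INTER_CUBIC))
a=cv2.imread("pics/side0.png")[130:360,220:390];cv2.imwrite("pics/side0c.png",cv2.resize(a,None,fx=2.6,fy=2.6,interpolation=cv2.INTER_CUBIC))
```

```text
(no output)
```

View pics/top0c.png

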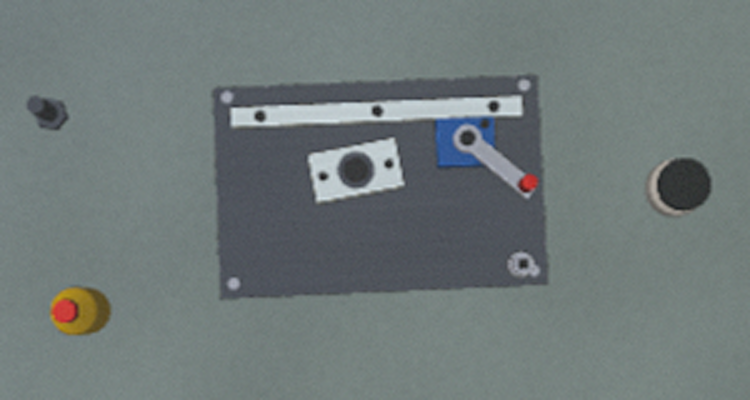

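View pics/side0c.png

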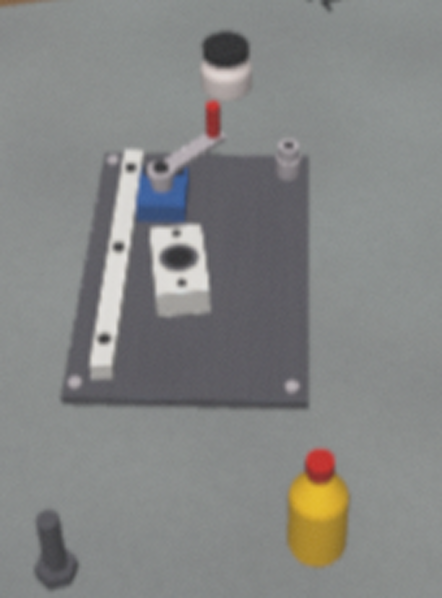

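View pics/side0.png

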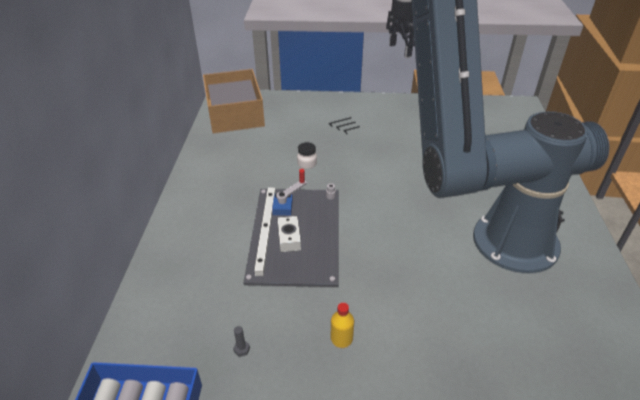

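```bash
cat > h.py <<'E'
import numpy as np,cv2
from station import manip
from scipy.optimize import least_squares
def proj(n,P):
    c=manip.get_calibration(n);M=np.linalg.inv(c["cam_to_world"]);p=np.asarray(P)@M[:3,:3].T+M[:3,3]
    f=200/np.tan(np.radians(c["fovy"]/2));return np.stack([c["cx"]+f*p[...,0]/p[...,2],c["cy"]+f*p[...,1]/p[...,2]],-1)
def tf(x,y,a,P):
    P=np.asarray(P,float);c,s=np.cos(a),np.sin(a);return np.stack([x+c*P[...,0]-s*P[...,1],y+s*P[...,0]+c*P[...,1],P[...,2]],-1)
def back(n,uv,z):
    c=manip.get_calibration(n);M=c["cam_to_world"];f=200/np.tan(np.radians(c["fovy"]/2))
    uv=np.asarray(uv,float);d=np.stack([(uv[...,0]-c["cx"])/f,(uv[...,1]-c["cy"])/f,np.ones(uv.shape[:-1])],-1)@M[:3,:3].T
    return M[:3,3]+d*((z-M[2,3])/d[...,2])[...,None]
E
cat > fit.py <<'E'
from h import *
T=lambda p:np.array(p)/2.5+[170,110]
S=lambda p:np.array(p)/2.6+[220,130]
# plate: corners order (+x,+y),(+x,-y),(-x,-y),(-x,+y)
PC=np.array([[.11,.17,.012],[.11,-.17,.012],[-.11,-.17,.012],[-.11,.17,.012]])
pt=T([(213,88),(538,75),(548,284),(221,298)]);ps=S([(64,398),(105,153),(308,156),(308,403)])
BC=np.array([[.025,.045,.044],[.025,-.045,.044],[-.025,-.045,.044],[-.025,.045,.044]])
bt=T([(308,156),(394,138),(404,185),(317,203)]);bs=S([(157,294),(150,227),(202,224),(209,290)])
def fit(C,t,s,nm,x0):
    for which in("t","s","ts"):
        f=lambda v:np.concatenate([(proj("top",tf(*v,C))-t).ravel()if"t"in which else[],(proj("side",tf(*v,C))-s).ravel()if"s"in which else[]])
        r=least_squares(f,x0);print(nm,which,np.round(r.x,4),"rms px",np.sqrt(np.mean(r.fun**2)).round(2))
    return r.x
p=fit(PC,pt,ps,"plate",[.5,0,0]);b=fit(BC,bt,bs,"block",[.5,0,0])
def inpl(P):
    d=np.array(P)[...,:2]-p[:2];c,s=np.cos(p[2]),np.sin(p[2]);return np.stack([c*d[...,0]+s*d[...,1],-s*d[...,0]+c*d[...,1]],-1)
print("block in plate",inpl(b[:2]),b[2]-p[2])
print("fence inner line top",inpl(back("top",T([(232,126),(522,117)]),.032)))
print("stop top corners",inpl(back("top",T([(437,167),(494,166)]),.036)))
print("stop side corners",inpl(back("side",S([(138,210),(184,212),(188,170)]),.036)))
print("pivot top",inpl(back("top",T([(467,138)]),.060)),inpl(back("side",S([(161,168)]),.06)))
print("handle tip",inpl(back("top",T([(529,182)]),.098)),inpl(back("side",S([(213,102)]),.098)))
for q,t,s,z in(("socket",(521,264),(288,144),.05),):print(q,back("top",T([t]),z),back("side",S([s]),z))
print("jar",back("top",T([(684,184)]),.06),"oil",back("top",T([(66,311)]),.11))
E
python3 fit.py
```

```text
plate t [0.5549 0.0035 0.0292] rms px 0.23
plate s [0.5535 0.0101 0.0325] rms px 0.54
plate ts [0.5543 0.0058 0.0309] rms px 0.9
block t [0.5677 0.0287 0.1922] rms px 0.18
block s [0.5669 0.0338 0.1724] rms px 0.26
block ts [0.5674 0.0304 0.1825] rms px 0.65
block in plate [0.01389088 0.02413111] 0.15162850870724406
fence inner line top [[ 0.06655185  0.14709499]
 [ 0.06327715 -0.15085974]]
stop top corners [[ 0.01492682 -0.06065358]
 [ 0.01344612 -0.11903646]]
stop side corners [[ 0.06064034 -0.04800733]
 [ 0.01455024 -0.0461265 ]
 [ 0.01484993 -0.11067457]]
pivot top [[ 0.04032209 -0.09077967]] [[ 0.0394384  -0.08495471]]
handle tip [[-0.010298  -0.1459327]] [[-0.01073914 -0.1453921 ]]
socket [[ 0.47028593 -0.13663334  0.05      ]] [[ 0.47074903 -0.13504985  0.05      ]]
jar [[ 0.54825863 -0.30157308  0.06      ]] oil [[0.4294409  0.30573256 0.11      ]]
```

```bash
cat > go.py <<'E'
import sys
from h import *
from scipy.spatial.transform import Rotation as R
YAW=.030;PX,PY=.5545,.0040
def pw(x,y):return tf(PX,PY,YAW,[x,y,0])[:2]
def st():
    s=manip.sense();r=R.from_quat(s["tool_rot"]);m=r.as_matrix()
    d=np.array(s["tcp_pos"][:2])-[PX,PY];c,si=np.cos(YAW),np.sin(YAW)
    print("t",round(s["t"],2),"tcp",np.round(s["tcp_pos"],4),"plate xy",np.round([c*d[0]+si*d[1],-si*d[0]+c*d[1]],4),"F",np.round(s["force"],2),"gap",round(s["finger_gap"],3))
    print("toolz plate-yaw deg",np.degrees(np.arctan2(m[1,2],m[0,2])-YAW).round(2),"x",m[:,0].round(3),"y",m[:,1].round(3),"z",m[:,2].round(3))
    return s,m
def to(px,py,z):
    s,m=st();w=pw(px,py);d=np.array([*w,z])-s["tcp_pos"];print("to",px,py,z,"units tool",np.round(m.T@d/.03,3))
if __name__=="__main__":
    if len(sys.argv)>3:to(*map(float,sys.argv[1:4]))
    else:st()
E
python3 go.py -.06 .02 .15
```

```text
t 1.0 tcp [ 0.2791 -0.5592  0.2177] plate xy [-0.2922 -0.5547] F [-0.8  -0.43  0.18] gap 1.002
toolz plate-yaw deg -65.21 x [-0.895 -0.446 -0.   ] y [ 0.  0. -1.] z [ 0.446 -0.895  0.   ]
to -0.06 0.02 0.15 units tool [-15.06    2.258 -14.145]
```

Call:
send_rows(plan=[{"linear": [-0.6,0,-0.8],"roll": 0.83},{"linear": [-0.6,0,-0.8],"roll": 0.83},{"linear": [-0.6,0,-0.8],"roll": 0.83},{"linear": [-0.6,0,-0.8],"roll": 0.83},{"linear": [-0.6,0,-0.8],"roll": 0.82}], claw=0)

```text
t: 1.62
tcp_pos: [0.331, -0.4187, 0.2179]
tool_rot: [0.009, -0.707, 0.707, -0.009]
force: [-0.2, -0.6, -0.5]
finger_gap: -0.0
```

```bash
python3 go.py -.06 .02 .12
```

```text
t 1.62 tcp [ 0.331  -0.4187  0.2179] plate xy [-0.2361 -0.4158] F [-0.17 -0.65 -0.5 ] gap -0.0
toolz plate-yaw deg -90.23 x [-1.    -0.026 -0.   ] y [ 0. -0. -1.] z [ 0.026 -1.     0.   ]
to -0.06 0.02 0.12 units tool [ -5.812   3.26  -14.552]
```

Call:
send_rows(plan=[{"linear": [-0.4,0,-0.97],"roll": 0},{"linear": [-0.4,0,-0.97],"roll": 0},{"linear": [-0.4,0,-0.97],"roll": 0},{"linear": [-0.4,0,-0.97],"roll": 0},{"linear": [-0.4,0,-0.97],"roll": 0}])

```text
t: 2.25
tcp_pos: [0.3869, -0.2716, 0.2179]
tool_rot: [0.01, -0.707, 0.707, -0.01]
force: [0.5, -0.6, -0.8]
finger_gap: 0.001
```

Call:
send_rows(plan=[{"linear": [-0.4,0.2,-0.97],"roll": 0},{"linear": [-0.4,0.2,-0.97],"roll": 0},{"linear": [-0.4,0.2,-0.97],"roll": 0},{"linear": [-0.4,0.2,-0.97],"roll": 0},{"linear": [-0.4,0.2,-0.97],"roll": 0}])

```text
t: 2.88
tcp_pos: [0.4427, -0.1244, 0.1878]
tool_rot: [0.01, -0.707, 0.707, -0.011]
force: [-0.3, -0.5, -0.2]
finger_gap: 0.0
```

Call:
send_rows(plan=[{"linear": [-0.4,0.3,-0.97],"roll": 0},{"linear": [-0.4,0.4,-0.97],"roll": 0},{"linear": [-0.4,0.5,-0.97],"roll": 0},{"linear": [-0.4,0.5,-0.97],"roll": 0},{"linear": [-0.2,0.5,-0.97],"roll": 0}])

```text
t: 3.5
tcp_pos: [0.4931, 0.0226, 0.1215]
tool_rot: [0.01, -0.707, 0.707, -0.011]
force: [0.7, -0.2, 0.7]
finger_gap: 0.001
```

```bash
python3 go.py -.06 .02 .08
python3 - <<'E'
from h import *
im=manip.snapshot("side")[100:330,200:420];cv2.imwrite("pics/side1.png",cv2.resize(im,None,fx=2.6,fy=2.6,interpolation=cv2.INTER_CUBIC))
E
```

```text
t 3.5 tcp [0.4931 0.0226 0.1215] plate xy [-0.0608  0.0205] F [ 0.73 -0.16  0.67] gap 0.001
toolz plate-yaw deg -90.04 x [-1.    -0.029 -0.002] y [ 0.002 -0.    -1.   ] z [ 0.029 -1.     0.   ]
to -0.06 0.02 0.08 units tool [-0.026  1.383  0.015]
```

View pics/side1.png

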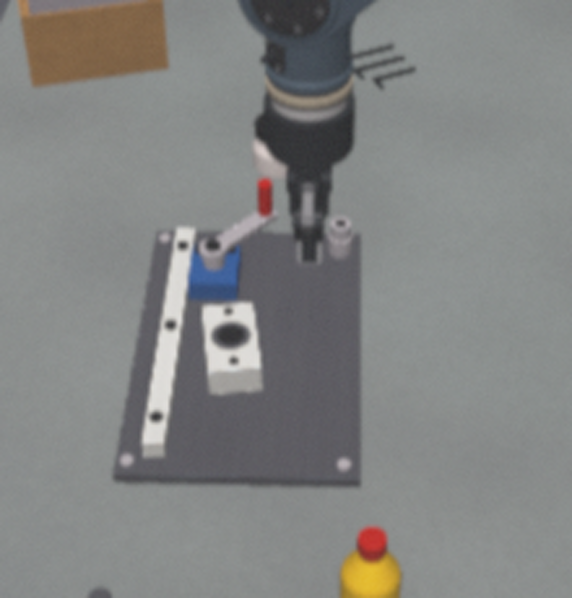

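Run:
```python
from h import *
p=np.array([.4931,.0226,.1215])
for dz in(0,-.008,-.021):print(dz,(proj("side",p+[0,0,dz])-[200,100])*2.6)
```

```text
0 [309.59405891 269.52454977]
-0.008 [309.61848956 276.07864615]
-0.021 [309.65773558 286.60731059]
```

Call:
send_rows(plan=[{"linear": [0,0.7,0],"roll": 0},{"linear": [0,0.7,0],"roll": 0},{"linear": [0,0.7,0],"roll": 0},{"linear": [0,0.4,0],"roll": 0},{"linear": [0,0,0],"roll": 0}])

```text
t: 4.18
tcp_pos: [0.4916, 0.0217, 0.0462]
tool_rot: [-0.011, 0.707, -0.707, 0.01]
force: [0.5, -0.5, -0.3]
finger_gap: -0.003
```

Call:
send_rows(plan=[{"linear": [0,0.2,0],"roll": 0},{"linear": [0,0.2,0],"roll": 0},{"linear": [0,0.1,0],"roll": 0},{"linear": [0,0.1,0],"roll": 0},{"linear": [0,0,0],"roll": 0}])

```text
t: 4.8
tcp_pos: [0.4918, 0.0218, 0.0286]
tool_rot: [-0.01, 0.707, -0.707, 0.01]
force: [-0.2, 0.2, -0.4]
finger_gap: -0.001
```

```bash
python3 go.py
python3 - <<'E'
from h import *
im=manip.snapshot("side")[170:290,230:350];cv2.imwrite("pics/side2.png",cv2.resize(im,None,fx=5,fy=5,interpolation=cv2.INTER_CUBIC))
E
```

```text
t 4.8 tcp [0.4918 0.0218 0.0286] plate xy [-0.0621  0.0197] F [-0.18  0.19 -0.36] gap -0.001
toolz plate-yaw deg -90.04 x [-1.    -0.029  0.   ] y [-0.  0. -1.] z [ 0.029 -1.    -0.   ]
```

View pics/side2.png

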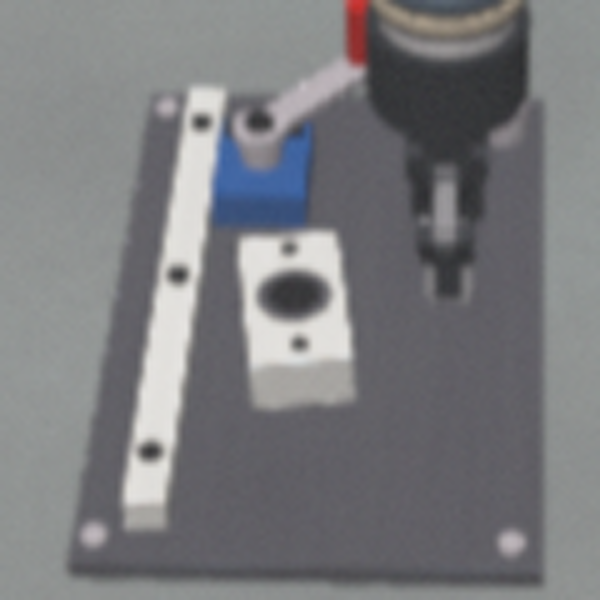

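Call:
send_rows(plan=[{"linear": [0,0,-0.14],"roll": 0},{"linear": [0,0,0],"roll": 0},{"linear": [0,0,0],"roll": 0},{"linear": [0,0.1,0],"roll": 0},{"linear": [0,0.1,0],"roll": 0}], claw=55)

```text
t: 5.48
tcp_pos: [0.4918, 0.026, 0.0225]
tool_rot: [0.01, -0.707, 0.707, -0.01]
force: [-0.6, 0.2, -0.1]
finger_gap: 0.641
```

Call:
send_rows(plan=[{"linear": [0,0.07,0],"roll": 0},{"linear": [0,0,0],"roll": 0},{"linear": [0,0,0],"roll": 0},{"linear": [0,0,0],"roll": 0},{"linear": [0,0,0],"roll": 0}])

```text
t: 6.1
tcp_pos: [0.4918, 0.026, 0.0207]
tool_rot: [0.01, -0.707, 0.707, -0.01]
force: [-0.6, -0.0, -0.1]
finger_gap: 0.643
```

```bash
python3 go.py
python3 - <<'E'
from h import *
im=manip.snapshot("side")[170:290,230:350];cv2.imwrite("pics/side3.png",cv2.resize(im,None,fx=5,fy=5,interpolation=cv2.INTER_CUBIC))
E
```

```text
t 6.1 tcp [0.4918 0.026  0.0207] plate xy [-0.062   0.0239] F [-0.57 -0.05 -0.08] gap 0.643
toolz plate-yaw deg -90.04 x [-1.    -0.029 -0.   ] y [ 0. -0. -1.] z [ 0.029 -1.     0.   ]
```

View pics/side3.png

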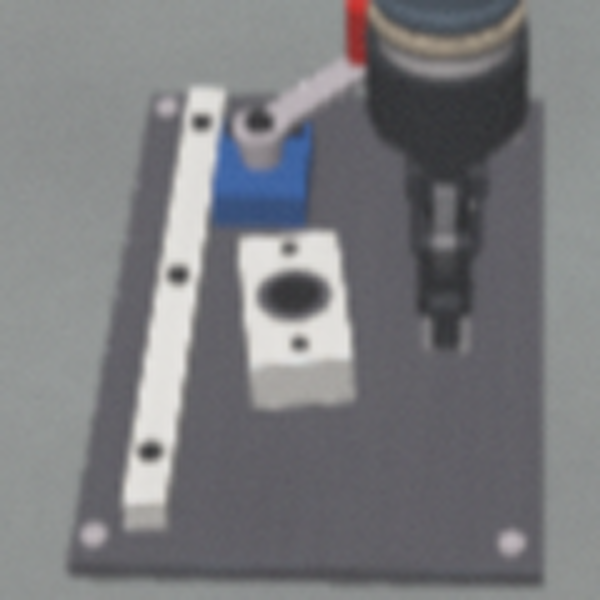

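Call:
send_rows(plan=[{"linear": [-0.4,0,0],"roll": 0},{"linear": [-0.4,0,0],"roll": 0},{"linear": [-0.15,0,0],"roll": 0},{"linear": [-0.15,0,0],"roll": 0},{"linear": [-0.15,0,0],"roll": 0}])

```text
t: 6.78
tcp_pos: [0.5285, 0.0273, 0.0205]
tool_rot: [-0.011, 0.707, -0.707, 0.01]
force: [-1.7, 0.4, 1.1]
finger_gap: 0.646
```

Call:
send_rows(plan=[{"linear": [-0.12,0,0],"roll": 0},{"linear": [-0.12,0,0],"roll": 0},{"linear": [-0.12,0,0],"roll": 0},{"linear": [-0.12,0,0],"roll": 0},{"linear": [-0.12,0,0],"roll": 0}])

```text
t: 7.4
tcp_pos: [0.5472, 0.0275, 0.0206]
tool_rot: [0.011, -0.707, 0.707, -0.01]
force: [-2.1, -0.4, -0.3]
finger_gap: 0.643
```

```bash
python3 go.py
python3 - <<'E'
from h import *
im=manip.snapshot("side")[170:290,230:350];cv2.imwrite("pics/side4.png",cv2.resize(im,None,fx=5,fy=5,interpolation=cv2.INTER_CUBIC))
E
```

```text
t 7.4 tcp [0.5472 0.0275 0.0206] plate xy [-0.0066  0.0237] F [-2.06 -0.4  -0.33] gap 0.643
toolz plate-yaw deg -90.05 x [-1.    -0.029  0.001] y [-0.001 -0.    -1.   ] z [ 0.029 -1.     0.   ]
```

View pics/side4.png

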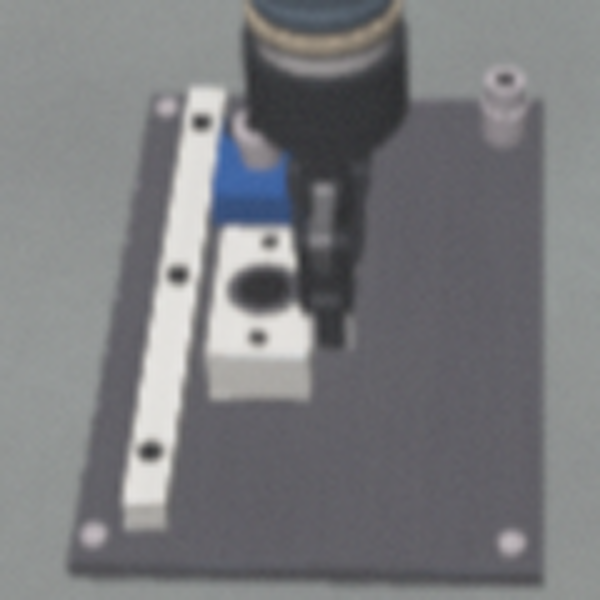

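Call:
send_rows(plan=[{"linear": [-0.08,0,0],"roll": 0},{"linear": [-0.08,0,0],"roll": 0},{"linear": [-0.06,0,0],"roll": 0},{"linear": [-0.05,0,0],"roll": 0},{"linear": [0,0,0],"roll": 0}])

```text
t: 8.07
tcp_pos: [0.5557, 0.0278, 0.0206]
tool_rot: [0.01, -0.707, 0.707, -0.011]
force: [-0.5, 0.4, -0.4]
finger_gap: 0.639
```

Call:
send_rows(plan=[{"linear": [-0.05,0,0],"roll": 0},{"linear": [-0.05,0,0],"roll": 0},{"linear": [0,0,0],"roll": 0},{"linear": [0,0,0],"roll": 0},{"linear": [0,0,0],"roll": 0}])

```text
t: 8.7
tcp_pos: [0.5579, 0.028, 0.0206]
tool_rot: [-0.011, 0.707, -0.707, 0.01]
force: [-3.2, -0.8, 1.1]
finger_gap: 0.641
```

Call:
send_rows(plan=[{"linear": [-0.05,0,0],"roll": 0},{"linear": [0,0,0],"roll": 0},{"linear": [0,0,0],"roll": 0},{"linear": [0,0,0],"roll": 0},{"linear": [0,0,0],"roll": 0}])

```text
t: 9.32
tcp_pos: [0.5579, 0.028, 0.0206]
tool_rot: [-0.012, 0.707, -0.707, 0.009]
force: [-6.5, -0.2, 3.2]
finger_gap: 0.644
```

```bash
python3 go.py
python3 - <<'E'
from h import *
im=manip.snapshot("side")[170:290,230:350];cv2.imwrite("pics/side5.png",cv2.resize(im,None,fx=5,fy=5,interpolation=cv2.INTER_CUBIC))
E
```

```text
t 9.32 tcp [0.5579 0.028  0.0206] plate xy [0.0042 0.0239] F [-6.46 -0.23  3.19] gap 0.644
toolz plate-yaw deg -90.03 x [-1.    -0.03   0.004] y [-0.004  0.    -1.   ] z [ 0.03 -1.   -0.  ]
```

View pics/side5.png

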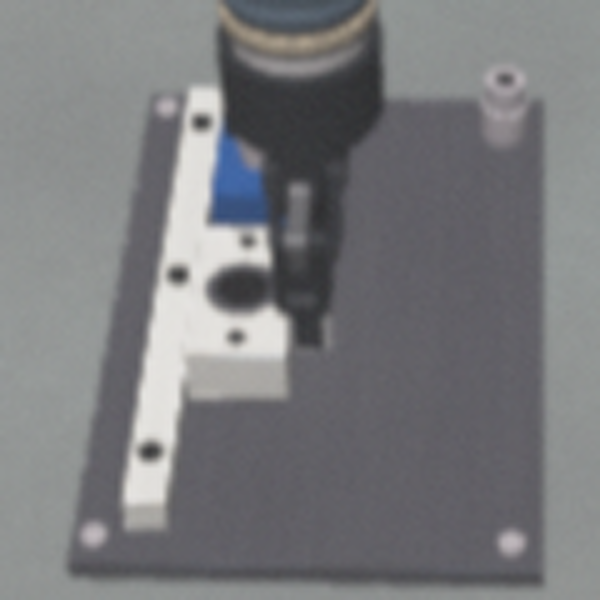

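Call:
send_rows(plan=[{"linear": [0.3,0,0],"roll": 0},{"linear": [0.5,0,0],"roll": 0},{"linear": [0,-0.7,0],"roll": 0},{"linear": [0,-0.7,0],"roll": 0},{"linear": [0,-0.7,0],"roll": 0}])

```text
t: 10.0
tcp_pos: [0.5374, 0.0271, 0.0845]
tool_rot: [0.009, -0.707, 0.707, -0.012]
force: [0.2, 0.5, -0.1]
finger_gap: 0.641
```

Call:
send_rows(plan=[{"linear": [0,0,-0.6],"roll": 0},{"linear": [0,0,-0.6],"roll": 0},{"linear": [0,0,-0.7],"roll": 0},{"linear": [0,0,-0.7],"roll": 0},{"linear": [0,0,0],"roll": 0}], claw=0)

```text
t: 10.62
tcp_pos: [0.5325, 0.1075, 0.0825]
tool_rot: [-0.012, 0.707, -0.707, 0.011]
force: [0.7, -1.0, 0.4]
finger_gap: -0.003
```

```bash
python3 go.py .042 .103 .028
python3 - <<'E'
from h import *
for n,(a,b,c,d) in {"side":(170,290,230,350),"top":(130,240,250,400)}.items():
  im=manip.snapshot(n)[a:b,c:d];cv2.imwrite(f"pics/{n}6.png",cv2.resize(im,None,fx=5,fy=5,interpolation=cv2.INTER_CUBIC))
E
```

```text
t 10.62 tcp [0.5325 0.1075 0.0825] plate xy [-0.0188  0.1042] F [ 0.74 -0.99  0.38] gap -0.003
toolz plate-yaw deg -89.84 x [-0.999 -0.033  0.002] y [-0.002  0.    -1.   ] z [ 0.033 -0.999 -0.   ]
to 0.042 0.103 0.028 units tool [-2.031  1.814  0.045]
```

View pics/side6.png

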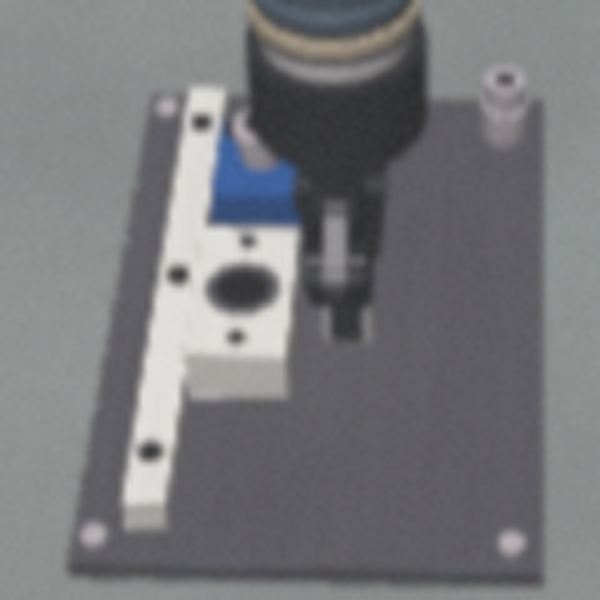

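View pics/top6.png

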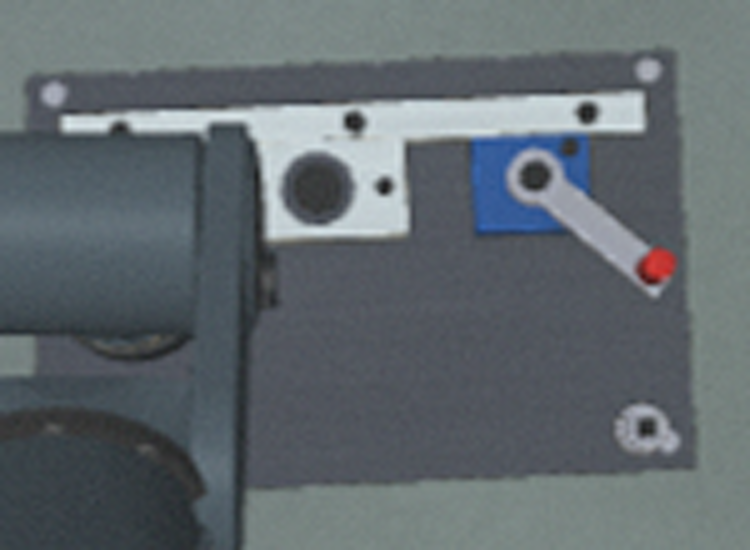

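Call:
send_rows(plan=[{"linear": [-0.7,0,0],"roll": 0},{"linear": [-0.7,0,0],"roll": 0},{"linear": [-0.6,0.4,0],"roll": 0},{"linear": [0,0.7,0],"roll": 0},{"linear": [0,0.6,0],"roll": 0}])

```text
t: 11.35
tcp_pos: [0.5934, 0.1062, 0.0314]
tool_rot: [0.01, -0.707, 0.707, -0.01]
force: [-0.6, -0.3, 0.5]
finger_gap: 0.005
```

Call:
send_rows(plan=[{"linear": [0,0.1,0.2],"roll": 0},{"linear": [0,0,0.2],"roll": 0},{"linear": [0,0,0.15],"roll": 0},{"linear": [0,0,0.1],"roll": 0},{"linear": [0,0,0.1],"roll": 0}])

```text
t: 11.98
tcp_pos: [0.5945, 0.0843, 0.0301]
tool_rot: [0.01, -0.707, 0.707, -0.011]
force: [0.1, -0.2, 0.4]
finger_gap: 0.001
```

```bash
python3 go.py
python3 - <<'E'
from h import *
for n,(a,b,c,d) in {"side":(170,290,230,350)}.items():
  im=manip.snapshot(n)[a:b,c:d];cv2.imwrite(f"pics/{n}7.png",cv2.resize(im,None,fx=5,fy=5,interpolation=cv2.INTER_CUBIC))
E
```

```text
t 11.97 tcp [0.5945 0.0843 0.0301] plate xy [0.0424 0.0791] F [ 0.08 -0.23  0.42] gap 0.001
toolz plate-yaw deg -90.05 x [-1.    -0.029 -0.001] y [ 0.001 -0.    -1.   ] z [ 0.029 -1.     0.   ]
```

View pics/side7.png

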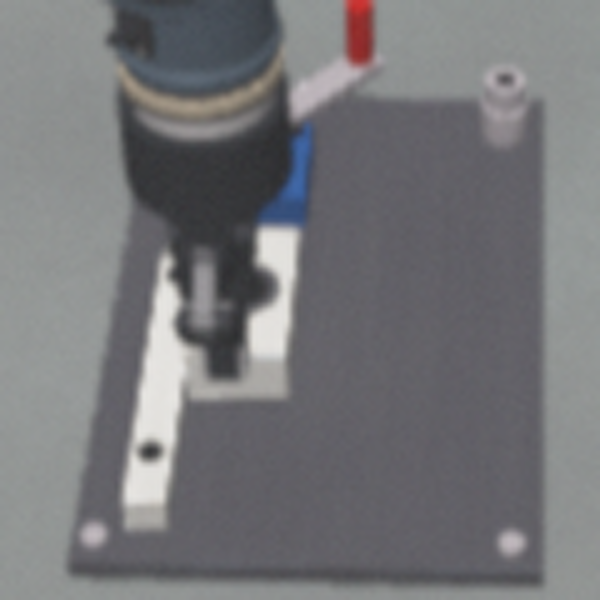

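Call:
send_rows(plan=[{"linear": [0,0,0.15],"roll": 0},{"linear": [0,0,0.15],"roll": 0},{"linear": [0,0,0.15],"roll": 0},{"linear": [0,0,0.12],"roll": 0},{"linear": [0,0,0.12],"roll": 0}])

```text
t: 12.65
tcp_pos: [0.5948, 0.0637, 0.0297]
tool_rot: [-0.01, 0.707, -0.707, 0.01]
force: [-0.1, 1.5, 1.5]
finger_gap: -0.001
```

Call:
send_rows(plan=[{"linear": [0,0,0.1],"roll": 0},{"linear": [0,0,0.1],"roll": 0},{"linear": [0,0,0.05],"roll": 0},{"linear": [0,0,0],"roll": 0},{"linear": [0,0,0],"roll": 0}])

```text
t: 13.28
tcp_pos: [0.595, 0.0561, 0.0296]
tool_rot: [0.01, -0.707, 0.707, -0.01]
force: [0.1, 1.7, 0.0]
finger_gap: 0.0
```

```bash
python3 go.py
python3 - <<'E'
from h import *
for n,(a,b,c,d) in {"side":(170,290,230,350),"top":(130,240,250,400)}.items():
  im=manip.snapshot(n)[a:b,c:d];cv2.imwrite(f"pics/{n}8.png",cv2.resize(im,None,fx=5,fy=5,interpolation=cv2.INTER_CUBIC))
E
```

```text
t 13.28 tcp [0.595  0.0561 0.0296] plate xy [0.0421 0.0509] F [0.14 1.75 0.05] gap 0.0
toolz plate-yaw deg -90.03 x [-1.   -0.03 -0.  ] y [ 0. -0. -1.] z [ 0.03 -1.    0.  ]
```

View pics/side8.png

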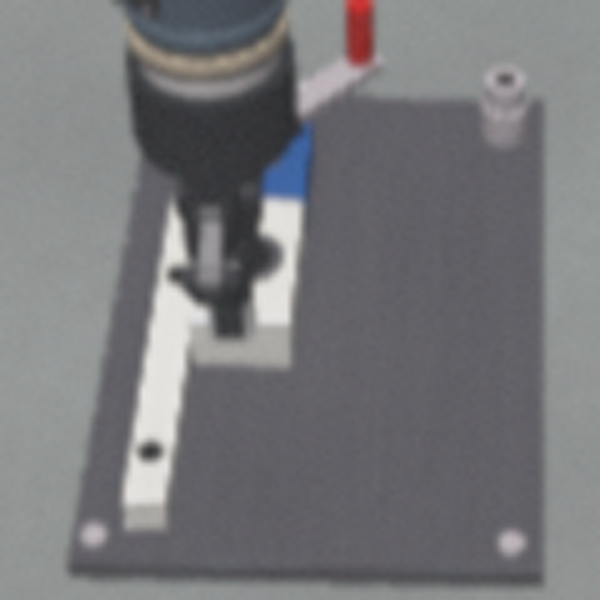

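View pics/top8.png

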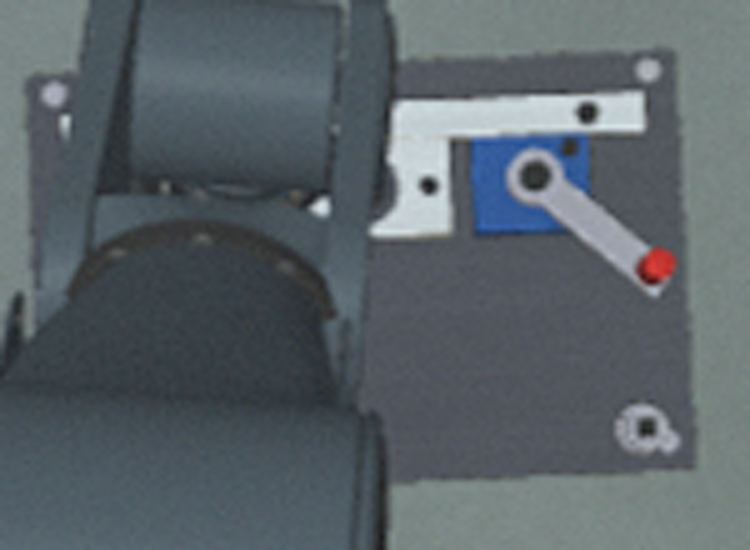

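Call:
send_rows(plan=[{"linear": [0,0,0.08],"roll": 0},{"linear": [0,0,0.08],"roll": 0},{"linear": [0,0,0.08],"roll": 0},{"linear": [0,0,0.04],"roll": 0},{"linear": [0,0,0],"roll": 0}])

```text
t: 14.0
tcp_pos: [0.5952, 0.0476, 0.0296]
tool_rot: [0.01, -0.707, 0.707, -0.01]
force: [-0.6, 1.0, 0.2]
finger_gap: -0.001
```

Call:
send_rows(plan=[{"linear": [0,0,0.05],"roll": 0},{"linear": [0,0,0.04],"roll": 0},{"linear": [0,0,0],"roll": 0},{"linear": [0,0,0],"roll": 0},{"linear": [0,0,0],"roll": 0}])

```text
t: 14.62
tcp_pos: [0.5953, 0.0451, 0.0296]
tool_rot: [0.01, -0.707, 0.707, -0.01]
force: [-0.0, 0.6, -0.3]
finger_gap: 0.0
```

Call:
send_rows(plan=[{"linear": [0,0,0.05],"roll": 0},{"linear": [0,0,0.03],"roll": 0},{"linear": [0,0,0],"roll": 0},{"linear": [0,0,0],"roll": 0},{"linear": [0,0,0],"roll": 0}])

```text
t: 15.25
tcp_pos: [0.5948, 0.0438, 0.0295]
tool_rot: [-0.011, 0.707, -0.707, 0.01]
force: [-0.5, 4.5, 0.1]
finger_gap: 0.002
```

```bash
python3 go.py
python3 - <<'E'
from h import *
for n,(a,b,c,d) in {"top":(130,240,250,400)}.items():
  im=manip.snapshot(n)[a:b,c:d];cv2.imwrite(f"pics/{n}9.png",cv2.resize(im,None,fx=5,fy=5,interpolation=cv2.INTER_CUBIC))
E
```

```text
t 15.25 tcp [0.5948 0.0438 0.0295] plate xy [0.0415 0.0385] F [-0.51  4.5   0.14] gap 0.002
toolz plate-yaw deg -90.06 x [-1.    -0.029  0.001] y [-0.001  0.001 -1.   ] z [ 0.029 -1.    -0.001]
```

View pics/top9.png

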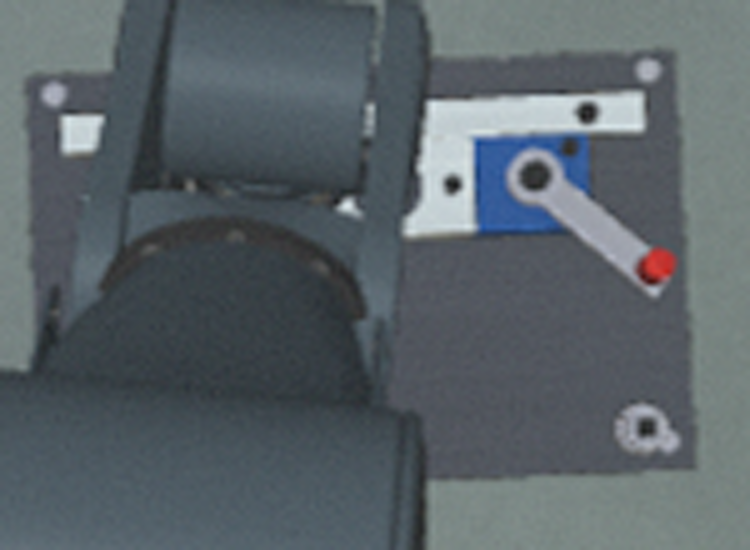

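Call:
send_rows(plan=[{"linear": [0,0,0.06],"roll": 0},{"linear": [0,0,0],"roll": 0},{"linear": [0,0,0],"roll": 0},{"linear": [0,0,0],"roll": 0},{"linear": [0,0,0],"roll": 0}])

```text
t: 15.92
tcp_pos: [0.5947, 0.0435, 0.0295]
tool_rot: [-0.01, 0.708, -0.706, 0.01]
force: [-0.1, 9.2, 1.1]
finger_gap: -0.006
```

Call:
send_rows(plan=[{"linear": [0,0,-0.4],"roll": 0},{"linear": [0,0,-0.6],"roll": 0},{"linear": [0,-0.7,0],"roll": 0},{"linear": [0.3,-0.7,0],"roll": 0},{"linear": [0.9,-0.7,0.2],"roll": 0}])

```text
t: 16.55
tcp_pos: [0.5602, 0.0645, 0.0934]
tool_rot: [0.01, -0.707, 0.707, -0.012]
force: [-0.9, 0.2, 0.1]
finger_gap: 0.003
```

```bash
python3 go.py -.03 -.0135 .0206
```

```text
t 16.55 tcp [0.5602 0.0645 0.0934] plate xy [0.0075 0.0603] F [-0.89  0.17  0.07] gap 0.003
toolz plate-yaw deg -89.96 x [-1.    -0.031 -0.003] y [ 0.003 -0.001 -1.   ] z [ 0.031 -1.     0.001]
to -0.03 -0.0135 0.0206 units tool [1.261 2.426 2.456]
```

Call:
send_rows(plan=[{"linear": [0.5,0,0.45],"roll": 0},{"linear": [0.45,0,0.5],"roll": 0},{"linear": [0.4,0,0.5],"roll": 0},{"linear": [0,0,0.5],"roll": 0},{"linear": [0,0,0.3],"roll": 0}], claw=50)

```text
t: 17.18
tcp_pos: [0.5211, -0.0061, 0.0925]
tool_rot: [0.01, -0.707, 0.707, -0.01]
force: [0.2, -0.5, -0.5]
finger_gap: 0.586
```

Call:
send_rows(plan=[{"linear": [0,0.5,0],"roll": 0},{"linear": [0,0.6,0],"roll": 0},{"linear": [0,0.6,0],"roll": 0},{"linear": [0,0.4,0],"roll": 0},{"linear": [0,0.3,0],"roll": 0}])

```text
t: 17.8
tcp_pos: [0.5201, -0.0044, 0.0195]
tool_rot: [-0.011, 0.707, -0.707, 0.01]
force: [-0.4, -0.5, -0.1]
finger_gap: 0.586
```

```bash
python3 go.py
python3 - <<'E'
from h import *
for n,(a,b,c,d) in {"side":(170,290,230,350),"top":(130,240,250,400)}.items():
  im=manip.snapshot(n)[a:b,c:d];cv2.imwrite(f"pics/{n}10.png",cv2.resize(im,None,fx=5,fy=5,interpolation=cv2.INTER_CUBIC))
E
```

```text
t 17.8 tcp [ 0.5201 -0.0044  0.0195] plate xy [-0.0346 -0.0074] F [-0.38 -0.48 -0.08] gap 0.586
toolz plate-yaw deg -90.03 x [-1.    -0.03   0.001] y [-0.001  0.    -1.   ] z [ 0.03 -1.   -0.  ]
```

View pics/side10.png

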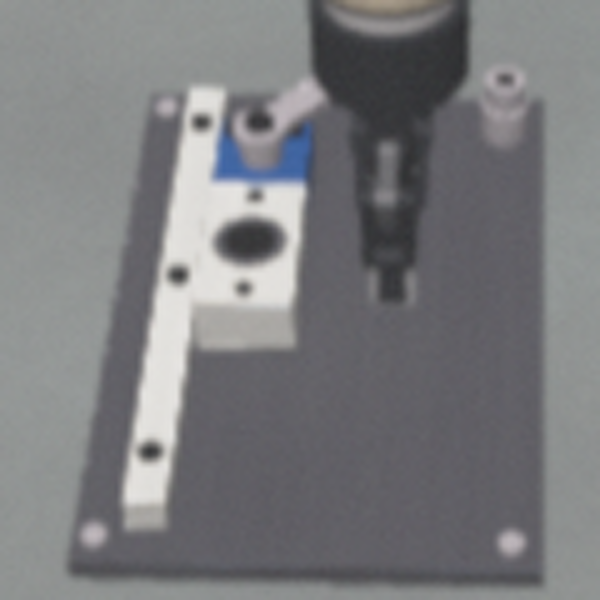

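Call:
send_rows(plan=[{"linear": [-0.4,0,0],"roll": 0},{"linear": [-0.4,0,0],"roll": 0},{"linear": [-0.25,0,0],"roll": 0},{"linear": [-0.1,0,0],"roll": 0},{"linear": [-0.08,0,0],"roll": 0}])

```text
t: 18.52
tcp_pos: [0.5571, -0.0035, 0.0206]
tool_rot: [-0.011, 0.707, -0.707, 0.01]
force: [-0.3, -0.8, -0.2]
finger_gap: 0.584
```

Call:
send_rows(plan=[{"linear": [-0.06,0,0],"roll": 0},{"linear": [-0.05,0,0],"roll": 0},{"linear": [-0.05,0,0],"roll": 0},{"linear": [0,0,0],"roll": 0},{"linear": [0,0,0],"roll": 0}])

```text
t: 19.15
tcp_pos: [0.5588, -0.0033, 0.0204]
tool_rot: [-0.013, 0.707, -0.707, 0.008]
force: [-6.6, -2.3, 3.4]
finger_gap: 0.587
```

```bash
python3 go.py
```

```text
t 19.15 tcp [ 0.5588 -0.0033  0.0204] plate xy [ 0.0041 -0.0074] F [-6.59 -2.3   3.39] gap 0.587
toolz plate-yaw deg -90.02 x [-1.    -0.03   0.006] y [-0.006  0.001 -1.   ] z [ 0.03  -1.    -0.001]
```

Call:
send_rows(plan=[{"linear": [0.3,0,0],"roll": 0},{"linear": [0.6,0,0],"roll": 0},{"linear": [0,-0.9,0],"roll": 0},{"linear": [0,-0.9,0],"roll": 0},{"linear": [0,-0.9,0],"roll": 0}])

```text
t: 19.77
tcp_pos: [0.5355, -0.0043, 0.1024]
tool_rot: [0.01, -0.707, 0.707, -0.011]
force: [1.0, -0.7, 0.6]
finger_gap: 0.582
```

Call:
send_rows(plan=[{"linear": [0,-0.9,0],"roll": -1},{"linear": [0,0,0],"roll": -1},{"linear": [0,0,0],"roll": -1},{"linear": [0,0,0],"roll": -1},{"linear": [0,0,0],"roll": -1}], claw=40)

```text
t: 20.4
tcp_pos: [0.5356, -0.0043, 0.1287]
tool_rot: [0.193, -0.68, 0.68, -0.195]
force: [-0.6, -0.4, 0.5]
finger_gap: 0.468
```

```bash
python3 go.py -.0107 -.144 .125
python3 - <<'E'
from h import *
print(manip.sense()["q"])
for n,(a,b,c,d) in {"side":(170,290,230,350),"top":(130,240,250,400)}.items():
  im=manip.snapshot(n)[a:b,c:d];cv2.imwrite(f"pics/{n}11.png",cv2.resize(im,None,fx=5,fy=5,interpolation=cv2.INTER_CUBIC))
E
```

```text
t 20.4 tcp [ 0.5356 -0.0043  0.1287] plate xy [-0.0192 -0.0077] F [-0.63 -0.41  0.46] gap 0.468
toolz plate-yaw deg -59.86 x [-0.849 -0.528 -0.002] y [ 0.002 -0.    -1.   ] z [ 0.528 -0.849  0.001]
to -0.0107 -0.144 0.125 units tool [2.037 0.126 4.069]
[-2.17015210e-01  5.34467037e-01  1.74323278e+00  4.75241367e-04
  8.61667379e-01  7.97350209e-01]
```

View pics/side11.png

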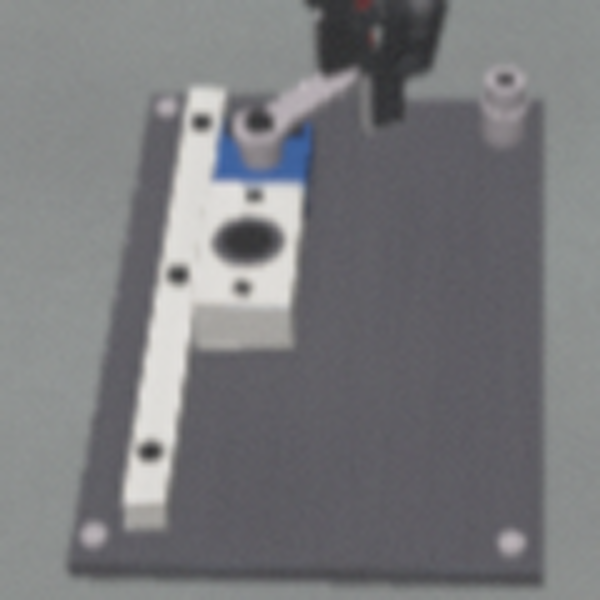

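View pics/top11.png

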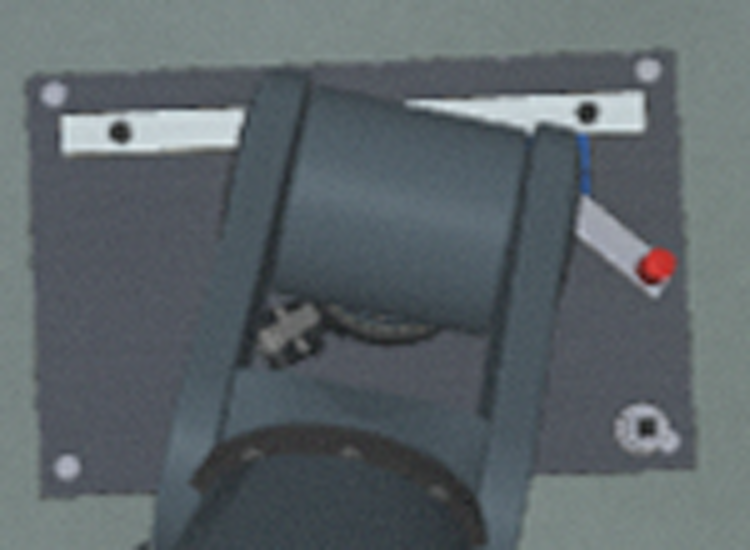

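Call:
send_rows(plan=[{"linear": [0.41,0,0.81],"roll": 0},{"linear": [0.41,0,0.81],"roll": 0},{"linear": [0.41,0,0.81],"roll": 0},{"linear": [0.41,0,0.81],"roll": 0},{"linear": [0.41,0,0.81],"roll": 0}])

```text
t: 21.12
tcp_pos: [0.5468, -0.1409, 0.1286]
tool_rot: [0.192, -0.68, 0.681, -0.193]
force: [-0.2, -0.3, 0.5]
finger_gap: 0.465
```

Call:
send_rows(plan=[{"linear": [0,0,0],"roll": -1},{"linear": [0,0,0],"roll": -1},{"linear": [0,0,0],"roll": -0.9},{"linear": [0,0,0],"roll": 0},{"linear": [0,0,0],"roll": 0}])

```text
t: 21.75
tcp_pos: [0.5466, -0.14, 0.1286]
tool_rot: [0.293, -0.643, 0.644, -0.293]
force: [-0.7, -0.8, 0.8]
finger_gap: 0.468
```

```bash
python3 go.py -.0107 -.144 .078
python3 - <<'E'
from h import *
for n,(a,b,c,d) in {"side":(120,240,230,350),"top":(130,240,250,400)}.items():
  im=manip.snapshot(n)[a:b,c:d];cv2.imwrite(f"pics/{n}12.png",cv2.resize(im,None,fx=5,fy=5,interpolation=cv2.INTER_CUBIC))
E
```

```text
t 21.75 tcp [ 0.5466 -0.14    0.1286] plate xy [-0.0122 -0.1437] F [-0.74 -0.76  0.76] gap 0.468
toolz plate-yaw deg -42.77 x [-0.657 -0.754 -0.   ] y [ 0. -0. -1.] z [ 0.754 -0.657  0.   ]
to -0.0107 -0.144 0.078 units tool [-0.026  1.688  0.045]
```

View pics/side12.png

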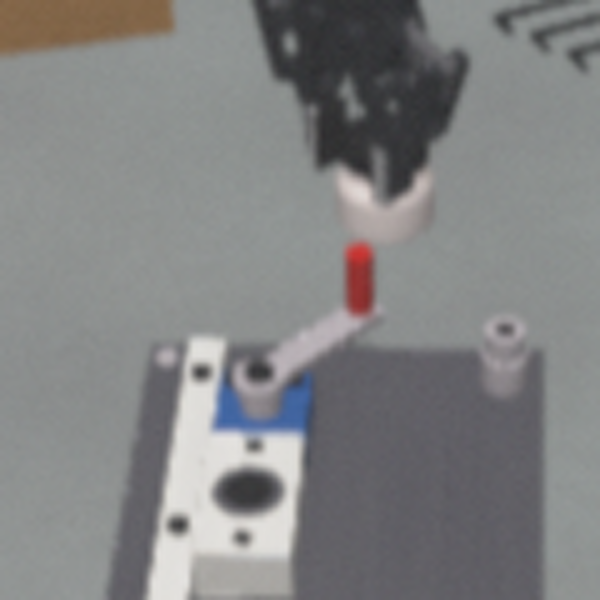

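View pics/top12.png

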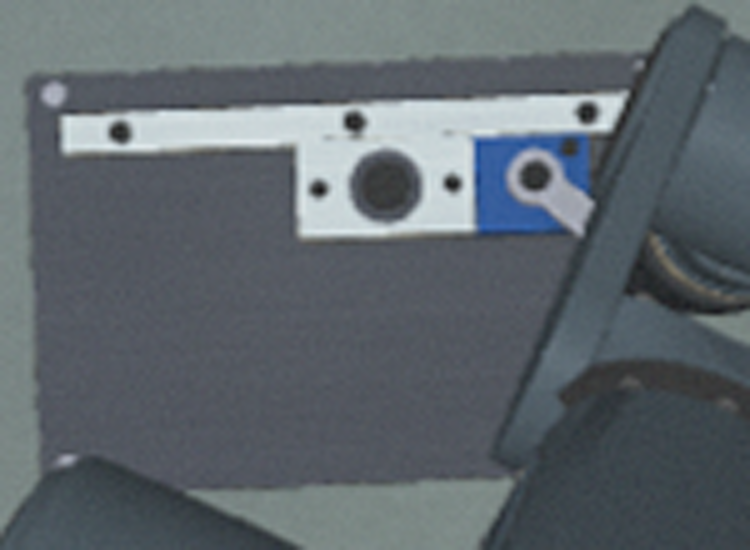

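Call:
send_rows(plan=[{"linear": [0,0.4,0.04],"roll": 0},{"linear": [0,0.4,0],"roll": 0},{"linear": [0,0.3,0],"roll": 0},{"linear": [0,0.2,0],"roll": 0},{"linear": [0,0,0],"roll": 0}])

```text
t: 22.48
tcp_pos: [0.5469, -0.1406, 0.0889]
tool_rot: [-0.294, 0.644, -0.643, 0.293]
force: [-0.2, -1.1, -0.5]
finger_gap: 0.471
```

```bash
python3 go.py -.0107 -.144 .072
python3 - <<'E'
from h import *
for n,(a,b,c,d) in {"side":(120,240,230,350)}.items():
  im=manip.snapshot(n)[a:b,c:d];cv2.imwrite(f"pics/{n}13.png",cv2.resize(im,None,fx=5,fy=5,interpolation=cv2.INTER_CUBIC))
E
```

```text
t 22.48 tcp [ 0.5469 -0.1406  0.0889] plate xy [-0.0119 -0.1443] F [-0.23 -1.13 -0.49] gap 0.471
toolz plate-yaw deg -42.65 x [-0.655 -0.756  0.   ] y [-0.001  0.001 -1.   ] z [ 0.756 -0.655 -0.001]
to -0.0107 -0.144 0.072 units tool [-0.034  0.562  0.024]
```

View pics/side13.png

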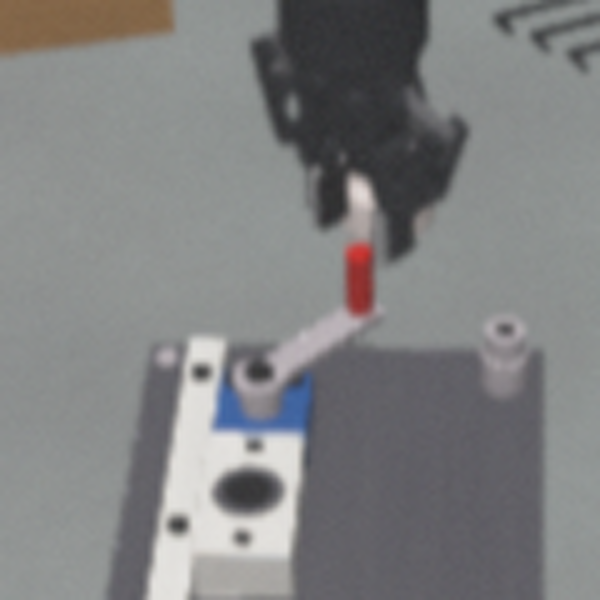

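Call:
send_rows(plan=[{"linear": [0,0.3,0.03],"roll": 0},{"linear": [0,0.2,0],"roll": 0},{"linear": [0,0.1,0],"roll": 0},{"linear": [0,0.1,0],"roll": 0},{"linear": [0,0,0],"roll": 0}])

```text
t: 23.15
tcp_pos: [0.5479, -0.1413, 0.0684]
tool_rot: [-0.294, 0.643, -0.643, 0.294]
force: [0.6, -0.1, -0.2]
finger_gap: 0.473
```

```bash
python3 go.py
python3 - <<'E'
from h import *
for n,(a,b,c,d) in {"side":(120,240,230,350)}.items():
  im=manip.snapshot(n)[a:b,c:d];cv2.imwrite(f"pics/{n}14.png",cv2.resize(im,None,fx=5,fy=5,interpolation=cv2.INTER_CUBIC))
E
```

```text
t 23.15 tcp [ 0.5479 -0.1413  0.0684] plate xy [-0.0109 -0.145 ] F [ 0.58 -0.12 -0.18] gap 0.473
toolz plate-yaw deg -42.64 x [-0.655 -0.756  0.   ] y [-0.  0. -1.] z [ 0.756 -0.655 -0.   ]
```

View pics/side14.png

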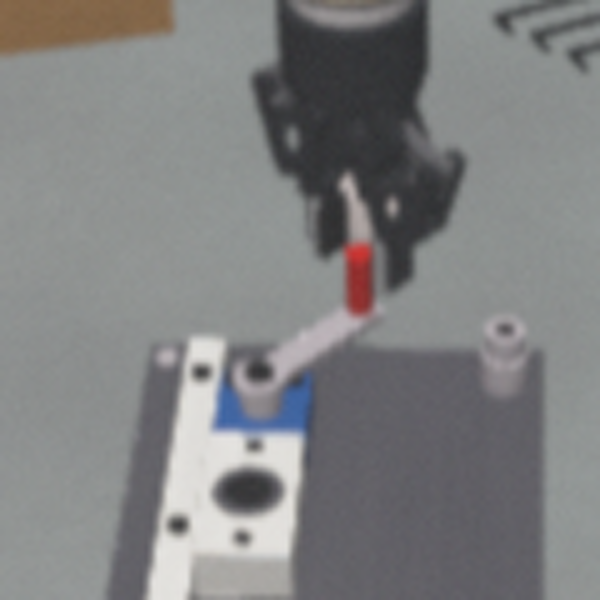

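Call:
send_rows(plan=[{"linear": [0,0.15,0],"roll": 0},{"linear": [0,0.15,0],"roll": 0},{"linear": [0,0,-0.15],"roll": 0},{"linear": [0,0,-0.15],"roll": 0},{"linear": [0,0,-0.1],"roll": 0}])

```text
t: 23.82
tcp_pos: [0.5386, -0.1331, 0.0597]
tool_rot: [-0.294, 0.643, -0.643, 0.294]
force: [-0.5, 0.3, 0.8]
finger_gap: 0.472
```

Call:
send_rows(plan=[{"linear": [-0.056,0,-0.26],"roll": 1},{"linear": [-0.056,0,-0.26],"roll": 1},{"linear": [-0.056,0,-0.26],"roll": 1},{"linear": [-0.056,0,-0.26],"roll": 1},{"linear": [-0.056,0,-0.26],"roll": 1}])

```text
t: 24.45
tcp_pos: [0.5223, -0.0979, 0.0599]
tool_rot: [0.116, -0.697, 0.698, -0.116]
force: [-0.3, -2.0, 0.0]
finger_gap: 0.469
```

```bash
python3 go.py
python3 - <<'E'
from h import *
print(manip.sense()["q"])
for n,(a,b,c,d) in {"side":(120,240,230,350)}.items():
  im=manip.snapshot(n)[a:b,c:d];cv2.imwrite(f"pics/{n}15.png",cv2.resize(im,None,fx=5,fy=5,interpolation=cv2.INTER_CUBIC))
E
```

```text
t 24.45 tcp [ 0.5223 -0.0979  0.0599] plate xy [-0.0352 -0.1009] F [-0.32 -1.97  0.04] gap 0.469
toolz plate-yaw deg -72.83 x [-0.946 -0.324 -0.   ] y [ 0.001 -0.001 -1.   ] z [ 0.324 -0.946  0.001]
[-3.95383347e-01  6.47117674e-01  1.79478122e+00 -9.91462157e-04
  6.98837073e-01  8.46497039e-01]
```

View pics/side15.png

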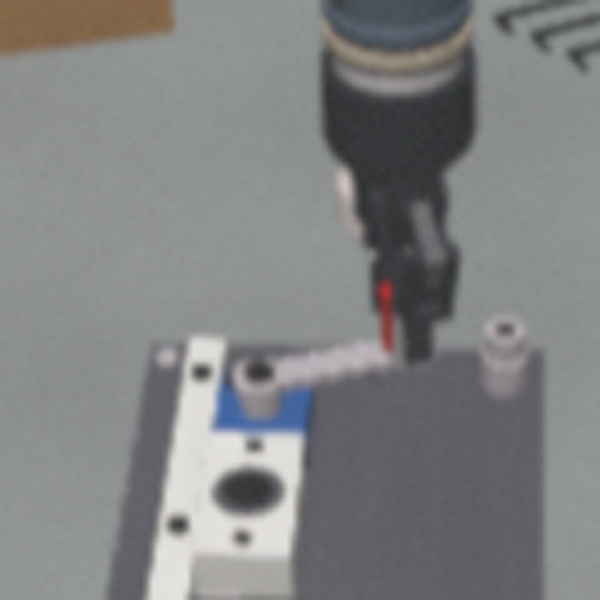

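Call:
send_rows(plan=[{"linear": [-0.056,0,-0.26],"roll": 1},{"linear": [-0.056,0,-0.26],"roll": 1},{"linear": [-0.056,0,-0.26],"roll": 1},{"linear": [-0.056,0,-0.26],"roll": 1},{"linear": [-0.056,0,-0.26],"roll": 1}])

```text
t: 25.12
tcp_pos: [0.5254, -0.0584, 0.0597]
tool_rot: [-0.068, -0.704, 0.704, 0.068]
force: [-0.4, -1.9, 0.1]
finger_gap: 0.467
```

```bash
python3 go.py
python3 - <<'E'
from h import *
print(manip.sense()["q"])
for n,(a,b,c,d) in {"side":(120,240,230,350)}.items():
  im=manip.snapshot(n)[a:b,c:d];cv2.imwrite(f"pics/{n}16.png",cv2.resize(im,None,fx=5,fy=5,interpolation=cv2.INTER_CUBIC))
E
```

```text
t 25.12 tcp [ 0.5254 -0.0584  0.0597] plate xy [-0.031  -0.0614] F [-0.41 -1.86  0.1 ] gap 0.467
toolz plate-yaw deg -102.74 x [-0.982  0.191  0.001] y [-0.001 -0.    -1.   ] z [-0.191 -0.982  0.   ]
[-3.21867060e-01  6.45499715e-01  1.80075409e+00 -7.91367163e-04
  6.96025091e-01  1.44184758e+00]
```

View pics/side16.png

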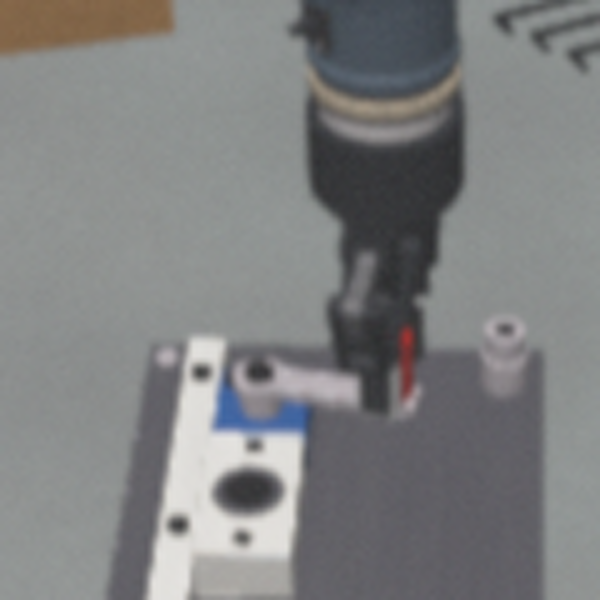

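Call:
send_rows(plan=[{"linear": [-0.056,0,-0.26],"roll": 1},{"linear": [-0.056,0,-0.26],"roll": 1},{"linear": [-0.056,0,-0.26],"roll": 1},{"linear": [-0.056,0,-0.26],"roll": 1},{"linear": [-0.056,0,-0.26],"roll": 1}])

```text
t: 25.8
tcp_pos: [0.5476, -0.0259, 0.0595]
tool_rot: [-0.247, -0.662, 0.663, 0.248]
force: [-1.6, -1.2, 1.2]
finger_gap: 0.467
```

```bash
python3 go.py
python3 - <<'E'
from h import *
print(manip.sense()["q"])
for n,(a,b,c,d) in {"side":(150,270,230,350)}.items():
  im=manip.snapshot(n)[a:b,c:d];cv2.imwrite(f"pics/{n}17.png",cv2.resize(im,None,fx=5,fy=5,interpolation=cv2.INTER_CUBIC))
E
```

```text
t 25.8 tcp [ 0.5476 -0.0259  0.0595] plate xy [-0.0078 -0.0297] F [-1.59 -1.17  1.23] gap 0.467
toolz plate-yaw deg -132.67 x [-0.755  0.655  0.002] y [-0.002  0.    -1.   ] z [-0.655 -0.755  0.001]
[-2.51039930e-01  6.62210744e-01  1.74997763e+00 -3.80804491e-04
  7.31476583e-01  2.03477894e+00]
```

View pics/side17.png

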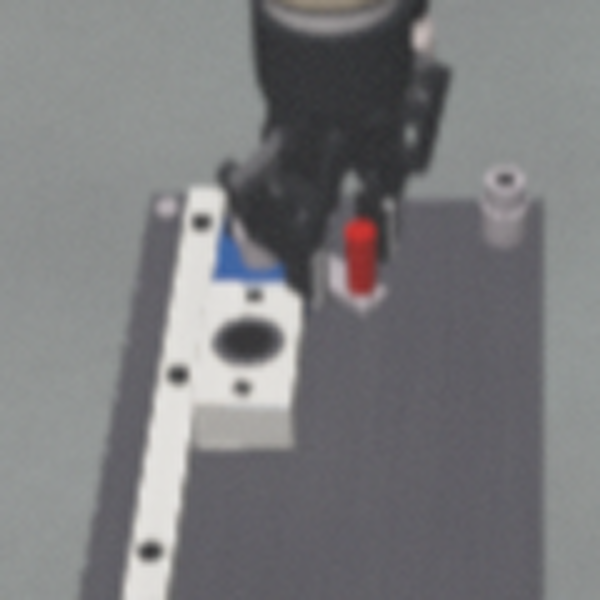

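Call:
send_rows(plan=[{"linear": [-0.056,0,-0.26],"roll": 1},{"linear": [-0.056,0,-0.26],"roll": 1},{"linear": [-0.056,0,-0.26],"roll": 1},{"linear": [-0.056,0,-0.26],"roll": 1},{"linear": [-0.056,0,-0.26],"roll": 1}])

```text
t: 26.48
tcp_pos: [0.5833, -0.0093, 0.0594]
tool_rot: [-0.409, -0.576, 0.576, 0.411]
force: [-1.3, -0.0, -0.5]
finger_gap: 0.468
```

```bash
python3 go.py .053 -.0135 .0595
python3 - <<'E'
from h import *
print(manip.sense()["q"])
for n,(a,b,c,d) in {"side":(150,270,230,350)}.items():
  im=manip.snapshot(n)[a:b,c:d];cv2.imwrite(f"pics/{n}18.png",cv2.resize(im,None,fx=5,fy=5,interpolation=cv2.INTER_CUBIC))
E
```

```text
t 26.48 tcp [ 0.5833 -0.0093  0.0594] plate xy [ 0.0284 -0.0141] F [-1.29 -0.05 -0.48] gap 0.468
toolz plate-yaw deg -162.62 x [-0.327  0.945  0.001] y [-0.002  0.001 -1.   ] z [-0.945 -0.327  0.002]
to 0.053 -0.0135 0.0595 units tool [-0.226 -0.004 -0.79 ]
[-2.07382813e-01  6.92992019e-01  1.65902416e+00  1.71479348e-04
  7.91974387e-01  2.60083023e+00]
```

View pics/side18.png

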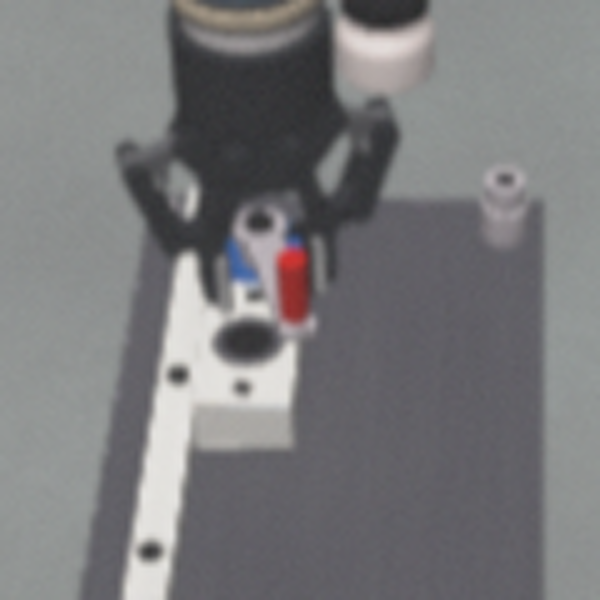

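Call:
send_rows(plan=[{"linear": [0.02,0,-0.15],"roll": 0},{"linear": [-0.02,0,-0.15],"roll": 0},{"linear": [-0.04,0,-0.12],"roll": 0},{"linear": [-0.04,0,-0.12],"roll": 0},{"linear": [-0.03,0,-0.1],"roll": 0}])

```text
t: 27.15
tcp_pos: [0.6037, -0.0063, 0.0596]
tool_rot: [-0.41, -0.576, 0.576, 0.41]
force: [-2.0, 0.0, -0.3]
finger_gap: 0.465
```

```bash
python3 go.py .053 -.0135 .0595
python3 - <<'E'
from h import *
for n,(a,b,c,d) in {"side":(150,270,230,350)}.items():
  im=manip.snapshot(n)[a:b,c:d];cv2.imwrite(f"pics/{n}19.png",cv2.resize(im,None,fx=5,fy=5,interpolation=cv2.INTER_CUBIC))
E
```

```text
t 27.15 tcp [ 0.6037 -0.0063  0.0596] plate xy [ 0.0489 -0.0117] F [-1.96  0.02 -0.33] gap 0.465
toolz plate-yaw deg -162.62 x [-0.327  0.945  0.   ] y [-0.  0. -1.] z [-0.945 -0.327  0.   ]
to 0.053 -0.0135 0.0595 units tool [-0.097  0.002 -0.114]
```

View pics/side19.png

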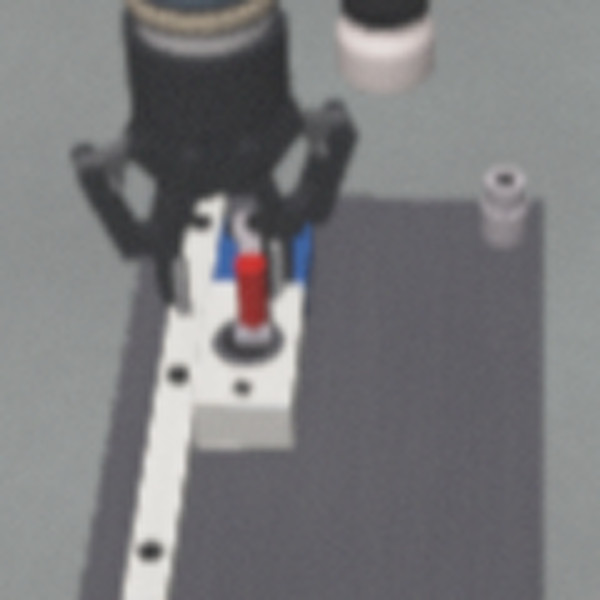

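Call:
send_rows(plan=[{"linear": [-0.02,0,-0.06],"roll": 0},{"linear": [-0.02,0,-0.06],"roll": 0},{"linear": [-0.02,0,-0.05],"roll": 0},{"linear": [0,0,0],"roll": 0},{"linear": [0,0,0],"roll": 0}])

```text
t: 27.82
tcp_pos: [0.6073, -0.0062, 0.0595]
tool_rot: [-0.409, -0.575, 0.577, 0.411]
force: [-5.5, -0.3, 1.4]
finger_gap: 0.469
```

Call:
send_rows(plan=[{"linear": [-0.02,0,-0.05],"roll": 0},{"linear": [-0.02,0,-0.05],"roll": 0},{"linear": [0,0,0],"roll": 0},{"linear": [0,0,0],"roll": 0},{"linear": [0,0,0],"roll": 0}])

```text
t: 28.45
tcp_pos: [0.6072, -0.0061, 0.0592]
tool_rot: [-0.407, -0.574, 0.578, 0.413]
force: [-9.5, -0.5, 6.0]
finger_gap: 0.472
```

```bash
python3 go.py .053 -.0135 .0595
python3 - <<'E'
from h import *
for n,(a,b,c,d) in {"side":(150,270,230,350)}.items():
  im=manip.snapshot(n)[a:b,c:d];cv2.imwrite(f"pics/{n}20.png",cv2.resize(im,None,fx=5,fy=5,interpolation=cv2.INTER_CUBIC))
E
```

```text
t 28.45 tcp [ 0.6072 -0.0061  0.0592] plate xy [ 0.0524 -0.0117] F [-9.53 -0.49  5.96] gap 0.472
toolz plate-yaw deg -162.6 x [-0.327  0.945  0.004] y [-0.01   0.001 -1.   ] z [-0.945 -0.328  0.01 ]
to 0.053 -0.0135 0.0595 units tool [-0.064 -0.009 -0.   ]
```

View pics/side20.png

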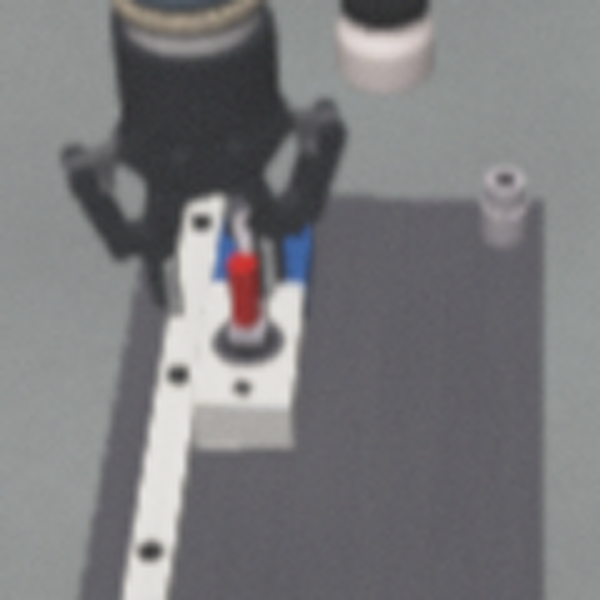

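Call:
send_rows(plan=[{"linear": [0.05,0,0.2],"roll": 0},{"linear": [0.05,0,0.25],"roll": 0},{"linear": [0,-0.3,0],"roll": 0},{"linear": [0,-0.6,0],"roll": 0},{"linear": [0,-0.8,0],"roll": 0}])

```text
t: 29.12
tcp_pos: [0.5991, -0.0082, 0.112]
tool_rot: [0.411, 0.576, -0.576, -0.41]
force: [0.3, 0.6, 0.1]
finger_gap: 0.468
```

Call:
send_rows(plan=[{"linear": [0,-0.9,0],"roll": 0},{"linear": [0,-0.9,0],"roll": -1},{"linear": [0,-0.9,0.9],"roll": -1},{"linear": [0,-0.5,0.9],"roll": -1},{"linear": [0,0,0.9],"roll": -1}])

```text
t: 29.75
tcp_pos: [0.5305, -0.0504, 0.2098]
tool_rot: [0.283, 0.649, -0.649, -0.278]
force: [0.2, -0.1, 0.1]
finger_gap: 0.471
```

Call:
send_rows(plan=[{"linear": [0,0,0.9],"roll": -1},{"linear": [0,0,0.9],"roll": -1},{"linear": [0,0,0.9],"roll": -1},{"linear": [0,0,0.9],"roll": -1},{"linear": [0,0,0.9],"roll": -1}])

```text
t: 30.38
tcp_pos: [0.4532, -0.1603, 0.2083]
tool_rot: [-0.104, -0.699, 0.7, 0.102]
force: [0.0, 0.3, 0.1]
finger_gap: 0.465
```

```bash
python3 go.py
python3 - <<'E'
from h import *
for n,(a,b,c,d) in {"side":(130,290,220,380),"top":(110,260,200,400)}.items():
  im=manip.snapshot(n)[a:b,c:d];cv2.imwrite(f"pics/{n}21.png",cv2.resize(im,None,fx=3.7,fy=3.7,interpolation=cv2.INTER_CUBIC))
E
```

```text
t 30.38 tcp [ 0.4532 -0.1603  0.2083] plate xy [-0.1062 -0.1612] F [0.05 0.31 0.13] gap 0.465
toolz plate-yaw deg -108.43 x [-0.958  0.288 -0.003] y [ 0.003 -0.002 -1.   ] z [-0.288 -0.958  0.001]
```

View pics/side21.png

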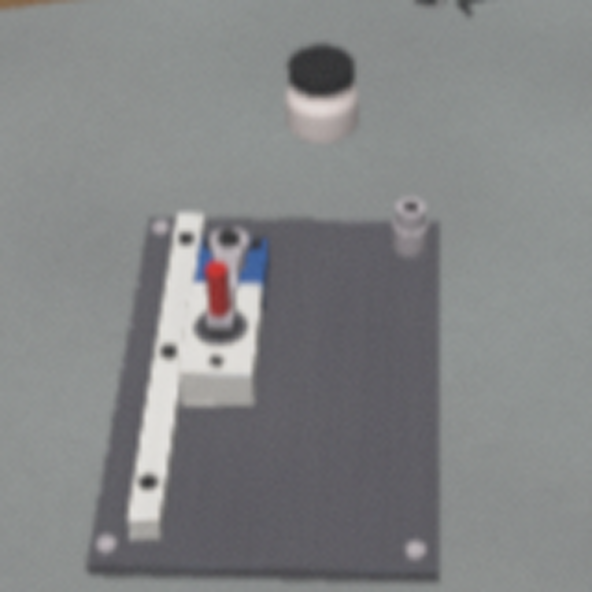

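View pics/top21.png

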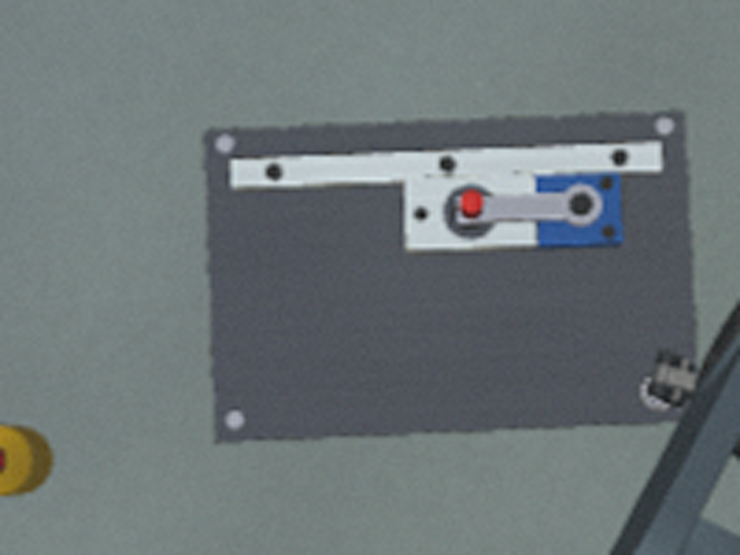

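```bash
python3 -c "
from station import manip
print(manip.sign_off())"
```

```text
the job is handed in; nothing more can be done
None
```

I pushed the block square and snug into the corner with the fingertips, then swung the strap closed over it. The job was handed in at about 30.5 s, inside the 61 s limit.

- **Fence:** I pushed the block to the fence with both open fingertips. It stalled at about 6.5 N, with the TCP at plate x = +4.2 mm.
- **End stop:** I pushed its end with shut fingertips until it stalled against the stop at about 9 N.
- **Re-check:** A second push toward the fence stalled at the same place (plate x = +4.1 mm).
- **Strap:** I swung the handle round with the opened fingertips and pushed on until the strap stalled at about 9.5 N, within 1 mm of where its hard stop should be. I then backed off and lifted clear.

**Final pictures:** Both cameras show the block flush with the fence and the blue stop, and the strap lying along the fence direction over the block's bore. The socket, jar and oil bottle look unmoved. The bolt was outside the last crops, but the arm never went near it. The gripper was clear of everything and read about 0 N at hand-in.

**Disagreements:**
- The side camera put low points about 6 mm further along y than the top camera. I used the top-camera plate pose, and the contact positions matched it.
- The fingertips looked roughly 10–18 mm higher in the side picture than `manip.finger_overhang` implied. I set the handle height step by step from the force reading and pictures instead.

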